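# Feed four bearing balls into the counting rail

## Robot

A 7-joint arm with a two-finger parallel gripper is mounted at the origin on the work surface. World frame = base frame: x ahead of the robot, y to its left, z up, the work surface at z = 0. Lengths are in m, angles in rad, forces in N, time in s.
With the tool pointing down it reaches from about 0.4 to 0.85 m from the base axis. Payload 10.4 kg.
Tool frame: the origin (TCP) lies on the front face of the gripper's body, between the roots of the fingers; the fingertips stand 73 mm ahead of it and the grasp point (between the pads) lies 54 mm ahead of it; z points along the fingers, y is the line along which they close (so a half turn about z gives the same grasp; the last joint's range is limited). The gripper opens to 85 mm and grips with 20 to 120 N. Pads are 22 mm wide; open, the fingers measure 114 mm over their backs; the gripper's body (76 mm by 85 mm) begins 54 mm behind the grasp point. The pads swing forward as they close: fully open they stand 13 mm farther back than shut.
Start: joints at [1.22, 0.332, -0.065, 1.46, 0.022, 1.35, -0.088], TCP at [0.201, -0.592, 0.304] pointing down, gripper open.
Joint ranges: [-2.6, 2.6], [-0.5, 2.12], [-1.47, 1.34], [0.16, 2.42], [-1.27, 4.41], [0.06, 2.06], [-2.6, 2.6]. Speed limits (rad/s): [2.22, 2.22, 2.79, 2.79, 3.14, 3.14, 3.14].

## Interface

Orientations are given as a unit quaternion [x, y, z, w].
In Python, from workcell import manip gives the robot as it stands.
- The arm moves only by the shell command python3 -m jog 'ROWS' [FORCE]. ROWS is JSON, a list of rows, each an object with "grip": the gripper command: -1 is fully open, 1 is shut, values between are in proportion; "slide": the shift along the tool's x, y, z in cm, a list of three; "yaw": the turn about the tool's z in rad. A call has 1 to 8 rows; each row shifts and turns the commanded pose from where the row before left it, along the tool's axes as they then stand; what a row does not reach is not made up. A row lasts 1/10 s, in which the tool goes at most 50 mm and 8.59 degrees, less where a joint would pass 70% of its speed; a pose out of reach is approached as far as the arm can. A call with a gripper value outside its range is refused whole. The fingers move at their own pace and stop on an object; FORCE is the grip in N (left out, the last holds). Time passes only in rows, so rows that do not move let the fingers close. It gives the time, the measured TCP pose, the force, the opening and the grip force at its end, in the units of the state.
- manip.get_obs(): the state, without advancing time (a new reading comes with each control period).
- manip.camera(name): name is "scene" or "top" or "wrist"; returns the picture (420x560x3 uint8, blue, green, red); there is no depth.
- manip.calibration(name): a dict with "vfov" (degrees; the focal length in pixels is half the picture's height over the tangent of half this angle, whatever the lens; pixels are square), "cx", "cy" (the principal point, pixels), "camera_from_world" (4x4, takes a point from world to camera coordinates). Camera axes: x right, y down, z forward; pixel columns grow to the right and rows downward; lengths in m; the calibration is good to about 2 mm. A picture is of the moment at which its call begins: read the wrist's pose just before it. calibration takes no time and is no camera call; for the wrist camera it gives the pose at the moment of the call.
- manip.hand_in(): hands the job in; it is judged then, once.
Trained networks look in the newest picture that a camera, given by its name, has taken for a name from the list of things; names that differ only in an ending like _2 or _b are one class to them, and where a whole thing is asked for, a point or a joint stands for the part that bears it (a point fixed in the world has none). Each returns a list of dicts, best first, with "conf" (0 to 1); they miss things now and then, are a little off and sometimes report something else, mostly with a low value. They report only what shows in the picture. A call takes as long as a camera call.
- manip.masks_of(thing, camera): "region" (420x560 bool, what is visible of it) and "centre" ([column, row] in pixels, amid what is visible of it).
The state is a dict: "clock": time; "joint_pos": joint angles; "joint_velocities": joint speeds; "tau": joint torques, N m; "position": TCP position; "ee_rot": TCP orientation; "ft_force": force on the tool from outside, world axes, zero at the start; "torque": the same for the moment, N m; "grip_width": opening from 0.0 (shut) to 1.0 (fully open); "grasp_force": force on a finger pad.
Only numpy, scipy, OpenCV 4.12 (cv2) and the standard library are available. Lean on these libraries where they do the work, as an engineer would, in place of code of your own. Each camera call takes 0.05 s, during which the arm holds its last target. There are 200 camera calls.

## Task

Turn the carousel by the knob in its middle until the cup holding the steel ball stands in the open front slot of its wire guard, then lay that ball in the tilting tray with the other three. Lift the tray's bar handle so that all four balls run along the guide rail into the V-groove by themselves, in single file, without the gripper touching them there, then lower the tray fully back down. Leave the other two parts upright in their carousel cups, and the tape roll and carton where they are.

Things in the scene. Friction and masses are not known exactly. Their poses are not given: they have to be found in the camera images.
- feeder: The tilting feeder: grey base plate 270 x 170 mm, fixed to the bench, origin at the underside; x points downhill (from tray handle towards groove), y to the left of that, z up. It carries the hinged aluminium tray (190 long, 140 wide, floor 45 mm above the bench at the hinge end, side walls 26 mm high) and beyond it the V-groove. At rest the tray leans back 0.07 rad, so balls lie by the handle end.
- tray_handle (a point): Middle of the tray's bar handle: a round 12 mm bar, 90 mm long along the feeder's y, above the rear wall, its axis 50 mm above the tray floor; pinch it from above across the feeder's x. It rises on an arc about tray_hinge and turns freely between finger pads. Moves with the tray.
- tray_drop (a point): Point on the top of the tray floor, in the middle of the free area where a ball can be laid down: 72 mm in front of the handle bar and 65 mm from either side wall. Moves with the tray.
- tray_hinge (a point): Middle of the tray's hinge line, at the floor's front edge; the line runs along the feeder's y. A steel guide rail crosses the tray diagonally from the left wall to the 36 mm mouth at the right front corner, which leads into the groove.
- tray (a joint): Tilt of the tray in rad: 0 = down on its rest, grows as the handle end is lifted, stop at 0.6. Light (about 2 N at the handle), falls back when let go. The floor is level at 0.07; balls begin to run just above that; 0.3 is a good slope, raised slowly (about 0.2 rad/s). Should two balls wedge at the mouth, lower the tray most of the way and raise it again a little faster.
- groove (a point): Middle of the V-groove (aluminium, 125 mm long, along the feeder's x, falling 0.12 rad away from the tray, with an end stop), at the height of the centre of a ball lying in it. Four balls queue against the stop, the last about 26 mm short of this point, the first about 51 mm beyond.
- ball1_center (a point): a 26 mm steel ball; the point is its centre (its axes turn as it rolls). Starts in the tray.
- ball2_center (a point): a 26 mm steel ball; the point is its centre (its axes turn as it rolls). Starts in the tray.
- ball3_center (a point): a 26 mm steel ball; the point is its centre (its axes turn as it rolls). Starts in the tray.
- ball4_center (a point): a 26 mm steel ball; the point is its centre (its axes turn as it rolls). The fourth: starts in a carousel cup, left or right of the slot, under the guard; sits on the rim of a square cup (28 mm outside, 10 mm high), its centre 8 mm above that rim and 18 mm above the disc.
- stand: Fixed base of the carousel with a wire guard of 5 mm rods whose top is 73 mm above the bench, over the sides and back; origin at the underside on the turning axis. Its -x side has the open slot, 90 mm wide between the guard's rods, roughly towards the robot. z up.
- knob (a point): Centre of the carousel's grip: a black bar 42 long, 14 wide, 22 mm high, on the turning axis, this point 91 mm above the bench. Its x axis lies along the bar and turns with the carousel. Pinch from above across the 14 mm and turn.
- slot (a point): Where the ball's centre lies once its cup stands in the slot: 85 mm from the turning axis, on the stand's -x side, 48 mm above the bench. Fixed. The cup need only come within about 15 mm of it.
- carousel (a joint): Angle of the revolving grey disc (232 mm across, top 30 mm above the bench, five cups at 72 degrees, 85 mm from the axis) in rad, anticlockwise from above positive; starts at 0, free from -3.1 to 3.1, light friction (0.04 N m), stays where left.
- roller: Steel roller standing upright in a carousel cup, 18 mm diameter, 28 mm tall; origin at its underside, z its axis. Not to be taken.
- foot: Black rubber foot: a short plug upright in a carousel cup, 18 mm diameter, 18 mm tall; origin at its underside, z its axis. Stands in the slot at the start. Not to be taken.
- tape: Yellow tape roll lying flat, 100 mm across, 48 mm high; origin at its underside.
- carton: Closed cardboard carton 140 x 200 x 110 mm high; origin at its underside.

How it is judged:
On the way, in this order (a step that is already met when the one before it is completed fails the run):
1. the ball's cup has been turned into the slot of the guard (horizontal distance between ball4_center and slot below 0.018 m and z of ball4_center in the frame of slot below 0.008 m and (value of joint carousel above 0.9 rad or value of joint carousel below -0.9 rad)), for 0.2 s.
2. the fourth ball lies in the lowered tray, let go (value of joint tray below 0.03 rad and contact force between the fingers and ball4 below 0.1 N and x of ball4_center in the frame of tray_drop between -0.08 and 0.1 m and y of ball4_center in the frame of tray_drop between -0.066 and 0.066 m and z of ball4_center in the frame of tray_drop between 0 and 0.03 m), for 0.2 s.
3. the tray is tipped towards the groove (value of joint tray above 0.12 rad), for 0.1 s.
At the end, for the whole second after the job is handed in: all four balls lie at rest in the V-groove in single file (centres within 8 mm of its line, 10 mm in height), the tray is back down (under 0.04 rad), and the roller and rubber foot stand upright in their carousel cups (value of joint tray below 0.04 rad and x of ball1_center in the frame of groove between -0.045 and 0.06 m and y of ball1_center in the frame of groove between -0.008 and 0.008 m and z of ball1_center in the frame of groove between -0.01 and 0.01 m and linear speed of each of ball1, ball2, ball3, ball4 below 0.03 m/s and x of ball2_center in the frame of groove between -0.045 and 0.06 m and y of ball2_center in the frame of groove between -0.008 and 0.008 m and z of ball2_center in the frame of groove between -0.01 and 0.01 m and x of ball3_center in the frame of groove between -0.045 and 0.06 m and y of ball3_center in the frame of groove between -0.008 and 0.008 m and z of ball3_center in the frame of groove between -0.01 and 0.01 m and x of ball4_center in the frame of groove between -0.045 and 0.06 m and y of ball4_center in the frame of groove between -0.008 and 0.008 m and z of ball4_center in the frame of groove between -0.01 and 0.01 m and distance between roller and knob between 0.097 and 0.113 m and height (world z) of each of roller, foot above 0.026 m and angle between each of roller, foot's own z axis and vertical below 0.3 rad and distance between foot and knob between 0.097 and 0.113 m); the robot touches nothing.
It fails at once if the fingers touch a ball in the groove ((x of ball1_center in the frame of groove between -0.055 and 0.07 m and y of ball1_center in the frame of groove between -0.02 and 0.02 m and z of ball1_center in the frame of groove below 0.04 m and contact force between the fingers and ball1 above 0.3 N) or (x of ball2_center in the frame of groove between -0.055 and 0.07 m and y of ball2_center in the frame of groove between -0.02 and 0.02 m and z of ball2_center in the frame of groove below 0.04 m and contact force between the fingers and ball2 above 0.3 N) or (x of ball3_center in the frame of groove between -0.055 and 0.07 m and y of ball3_center in the frame of groove between -0.02 and 0.02 m and z of ball3_center in the frame of groove below 0.04 m and contact force between the fingers and ball3 above 0.3 N) or (x of ball4_center in the frame of groove between -0.055 and 0.07 m and y of ball4_center in the frame of groove between -0.02 and 0.02 m and z of ball4_center in the frame of groove below 0.04 m and contact force between the fingers and ball4 above 0.3 N)).
It fails at once if the tape is shifted by over 30 mm (distance of tape from where it was at the start of the episode above 0.03 m).
It fails at once if the carton is shifted by over 30 mm (distance of carton from where it was at the start of the episode above 0.03 m).
It also fails if it takes over 67 s, if anything falls off the work surface, if the arm or the gripper's body presses on something with over 40 N, if the wrist force passes 120 N, or if a joint passes its speed limit or range.

## Working session

There is one attempt and no reset: what is moved stays moved. The work goes in short steps, Python scripts to look and compute and a shell command to move; the robot and the scene stay as the last step left them, time stands still between calls to the robot, and variables do not carry over. Pictures are saved under pics/ and viewed, at most 10 in all, crops included, and the job is handed in when it is done.

```bash
mkdir -p pics; ls; cat > h.py <<'E'
import numpy as np, cv2
from workcell import manip
from scipy.spatial.transform import Rotation as R
def cal(c):
    k=manip.calibration(c); T=np.array(k["camera_from_world"]); f=210/np.tan(np.radians(k["vfov"])/2)
    return k,T,f
def ray(c,px,z,K=None):
    k,T,f=K or cal(c); d=np.array([(px[0]-k["cx"])/f,(px[1]-k["cy"])/f,1]); Ri=T[:3,:3].T
    o=-Ri@T[:3,3]; d=Ri@d; return o+d*(z-o[2])/d[2]
def proj(c,p,K=None):
    k,T,f=K or cal(c); q=T[:3,:3]@np.array(p)+T[:3,3]; return q[:2]/q[2]*f+[k["cx"],k["cy"]]
def tool(): 
    o=manip.get_obs(); return np.array(o["position"]),R.from_quat(o["ee_rot"])
E
python3 - <<'E'
from h import *
np.set_printoptions(precision=3,suppress=True)
for c in ["top","scene"]:
    im=manip.camera(c); cv2.imwrite(f"pics/{c}0.png",im); k,T,f=cal(c); print(c,k.keys(),-T[:3,:3].T@T[:3,3],f)
p,r=tool(); print(p,r.as_matrix())
for t,z in [("tray_handle",.1),("ball1_center",.06),("ball4_center",.048),("knob",.091),("foot",.05),("roller",.05),("tape",.048),("carton",.11),("feeder",.05),("stand",.03)]:
    for m in manip.masks_of(t,"top")[:4]: print(t,round(m["conf"],2),m["centre"],m["region"].sum(),ray("top",m["centre"],z)[:2])
E
```

```text
pics
top dict_keys(['vfov', 'cx', 'cy', 'camera_from_world']) [0.369 0.01  1.621] 537.1485743245022
scene dict_keys(['vfov', 'cx', 'cy', 'camera_from_world']) [ 1.153 -0.684  0.887] 469.6183996921281
[ 0.201 -0.592  0.303] [[ 0.947  0.322 -0.   ]
 [ 0.322 -0.947  0.001]
 [-0.    -0.001 -1.   ]]
tray_handle 0.95 [241.7, 203.3] 2953 [0.539 0.146]
ball1_center 0.58 [256.8, 231.5] 46 [0.462 0.105]
ball4_center 0.51 [234.1, 235.7] 58 [0.45  0.172]
knob 0.95 [375.1, 196.3] 4156 [ 0.562 -0.236]
tape 0.77 [444.4, 278.8] 617 [ 0.327 -0.441]
carton 0.67 [133.5, 201.9] 4012 [0.541 0.452]
feeder 0.8 [240.7, 195.3] 5235 [0.569 0.154]
stand 0.97 [372.6, 189.0] 5606 [ 0.592 -0.238]
```

```bash
python3 - <<'E'
import cv2
a=cv2.imread("pics/top0.png")[120:290,90:490]
cv2.imwrite("pics/top0c.png",cv2.resize(a,(800,340),interpolation=cv2.INTER_CUBIC))
E
```

```text
(no output)
```

View pics/top0c.png

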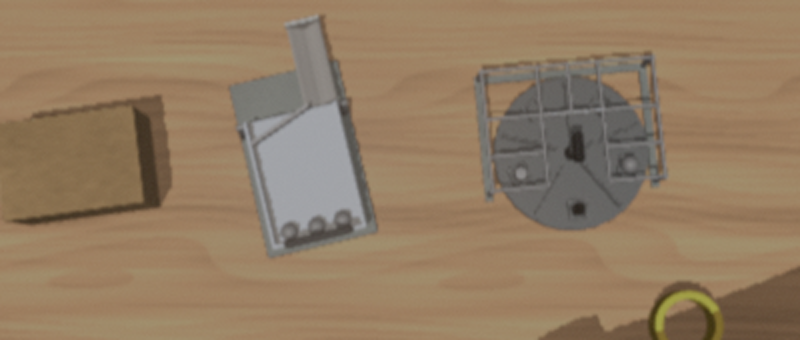

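View pics/scene0.png

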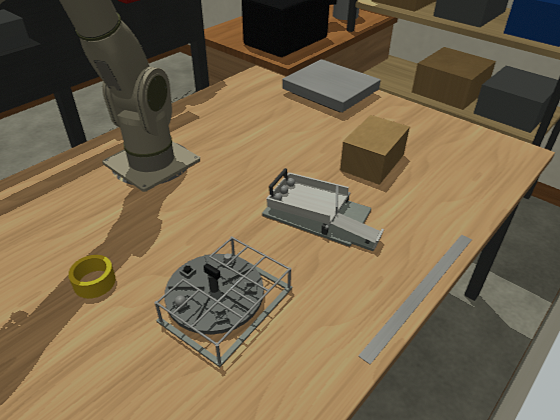

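The top view shows the feeder (handle near crop (320,238), three balls beside it), the carousel with its knob at about (576,148), the foot in the slot at (578,209), and two candidate parts at (520,172) and (629,162). I'll move nearer to tell the ball from the roller.

```bash
python3 -m jog '[{"grip":-1,"slide":[4.4,-2.2,0],"yaw":0},{"grip":-1,"slide":[4.4,-2.2,0],"yaw":0},{"grip":-1,"slide":[4.4,-2.2,0],"yaw":0},{"grip":-1,"slide":[4.4,-2.2,0],"yaw":0},{"grip":-1,"slide":[4.4,-2.2,0],"yaw":0},{"grip":-1,"slide":[4.4,-2.2,0],"yaw":0},{"grip":-1,"slide":[4.4,-2.2,0],"yaw":0},{"grip":-1,"slide":[4.4,-2.2,0],"yaw":0}]' 20
python3 - <<'E'
from h import *
np.set_printoptions(precision=3,suppress=True)
K=cal("wrist"); im=manip.camera("wrist"); cv2.imwrite("pics/w1.png",im); print(tool()[0],-K[1][:3,:3].T@K[1][:3,3],K[1][:3,:3])
for t,z in [("knob",.091),("foot",.04),("roller",.05),("ball4_center",.048)]:
    for m in manip.masks_of(t,"wrist")[:3]: print(t,round(m["conf"],2),m["centre"],m["region"].sum(),ray("wrist",m["centre"],z,K)[:2])
E
```

```text
clock: 1.4
position: [0.4789, -0.3102, 0.3043]
ee_rot: [0.987, 0.163, 0.0, 0.0]
ft_force: [-0.4, -0.9, 0.4]
grip_width: 0.996
grasp_force: 0.0
[ 0.485 -0.302  0.304] [ 0.545 -0.29   0.374] [[ 0.322 -0.947  0.001]
 [-0.911 -0.31   0.272]
 [-0.257 -0.089 -0.962]]
knob 0.71 [247.6, 80.5] 31593 [ 0.566 -0.254]
foot 0.83 [229.6, 161.6] 257 [ 0.488 -0.254]
roller 0.81 [158.5, 80.8] 456 [ 0.541 -0.17 ]
ball4_center 0.7 [309.1, 311.1] 4055 [ 0.352 -0.392]
ball4_center 0.59 [320.1, 125.3] 548 [ 0.553 -0.329]
```

View pics/w1.png

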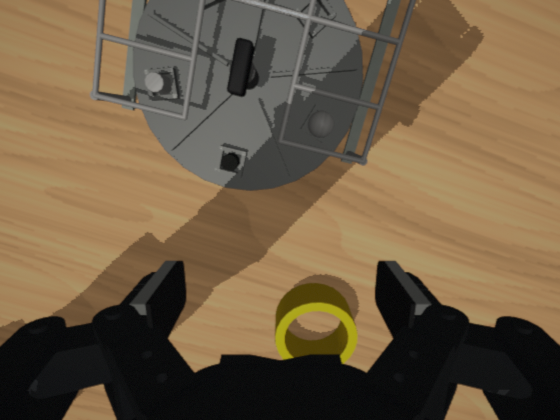

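The wrist picture shows the ball at (320,125) under the right side of the guard, the roller at (158,80) on the left, the foot at (231,160), and the knob bar from (248,40) to (234,95). The disc therefore has to turn clockwise by 72°.

```bash
python3 - <<'E'
from h import *
np.set_printoptions(precision=3,suppress=True)
K=cal("wrist"); P=lambda u,z:ray("wrist",u,z,K)[:2]
a,b=P((247,40),.102),P((234,95),.102); k=P((241,67),.1)
print("knob",a,b,(a+b)/2,k,"dir",np.degrees(np.arctan2(*(a-b)[::-1])))
B=P((320,125),.05);F=P((231,160),.047);r=P((155,82),.065)
print(B,F,r)
for n,q in [("b",B),("f",F),("r",r)]:
    v=q-(a+b)/2; print(n,np.linalg.norm(v),np.degrees(np.arctan2(v[1],v[0])))
m=manip.masks_of("ball4_center","wrist")
for name in("scene","top"): manip.camera(name)
for t in ["knob","ball4_center"]:
  print(t,[(round(m["conf"],2),m["centre"]) for m in manip.masks_of(t,"scene")[:5]])
p,R_=tool(); c=(a+b)/2
print("p",p,"tool delta cm",R_.inv().apply([*(c-p[:2]),0])*100, "q",R_.as_euler("xyz",True))
E
```

```text
knob [ 0.591 -0.249] [ 0.55  -0.251] [ 0.57 -0.25] [ 0.571 -0.25 ] dir 2.6631131141552618
[ 0.551 -0.331] [ 0.49  -0.257] [ 0.538 -0.174]
b 0.0832248451833726 -103.2804441158618
f 0.08101015931228914 -174.56497215743505
r 0.08200802031755204 113.28685096555046
knob [(0.66, [210.5, 292.2])]
ball4_center [(0.54, [306.6, 194.6]), (0.42, [177.7, 300.4])]
p [ 0.477 -0.313  0.304] tool delta cm [10.853 -2.994 -0.003] q [179.983   0.01   18.664]
```

```bash
python3 - <<'E'
from h import *
np.set_printoptions(precision=4,suppress=True)
for i in range(3):
    k=cal("wrist"); print(manip.get_obs()["clock"],tool()[0],-k[1][:3,:3].T@k[1][:3,3]); manip.camera("wrist")
p0=cal("wrist")
for t,z in [("knob",.091),("foot",.04),("roller",.05),("ball4_center",.048)]:
    for m in manip.masks_of(t,"wrist")[:2]: print(t,round(m["conf"],2),m["centre"],ray("wrist",m["centre"],z,p0)[:2])
E
```

```text
1.9 [ 0.4771 -0.3128  0.304 ] [ 0.5435 -0.2923  0.3741]
1.95 [ 0.4772 -0.3126  0.304 ] [ 0.5436 -0.2921  0.3741]
2.0 [ 0.4773 -0.3124  0.304 ] [ 0.5437 -0.2919  0.3741]
knob 0.73 [246.3, 80.8] [ 0.5638 -0.2556]
foot 0.77 [227.6, 160.7] [ 0.4868 -0.2535]
foot 0.59 [246.6, 78.7] [ 0.5693 -0.2488]
roller 0.57 [157.1, 81.0] [ 0.5393 -0.1704]
roller 0.55 [246.4, 81.6] [ 0.566  -0.2506]
ball4_center 0.62 [318.6, 121.5] [ 0.554  -0.3286]
```

```bash
python3 -m jog '[{"grip":-1,"slide":[2.72,-0.75,2.5],"yaw":0},{"grip":-1,"slide":[2.72,-0.75,2.5],"yaw":0},{"grip":-1,"slide":[2.72,-0.75,2.5],"yaw":0},{"grip":-1,"slide":[2.72,-0.75,2.5],"yaw":0},{"grip":-1,"slide":[0,0,0],"yaw":0.14},{"grip":-1,"slide":[0,0,0],"yaw":0.14},{"grip":-1,"slide":[0,0,0],"yaw":0},{"grip":-1,"slide":[0,0,0],"yaw":0}]'
python3 - <<'E'
from h import *
np.set_printoptions(precision=4,suppress=True)
K=cal("wrist"); im=manip.camera("wrist"); cv2.imwrite("pics/w2.png",im); p,r=tool(); print(p,r.as_euler("xyz",True),manip.get_obs()["joint_pos"])
for z in(.054,.073): print(proj("wrist",p+r.apply([0,0,z]),K))
print(proj("wrist",[.5705,-.249,.102],K))
E
```

```text
clock: 3.05
position: [0.5712, -0.2484, 0.2041]
ee_rot: [1.0, 0.026, 0.0, 0.0]
ft_force: [-1.0, -0.4, 0.5]
grip_width: 1.002
grasp_force: 0.0
[ 0.5712 -0.2485  0.2041] [179.9806  -0.0143   2.9493] [ 0.5751  0.4156 -0.3041  1.5761  0.1319  1.1698 -1.2755]
[276.213  286.8055]
[276.6503 267.2414]
[277.9061 245.9056]
```

View pics/w2.png

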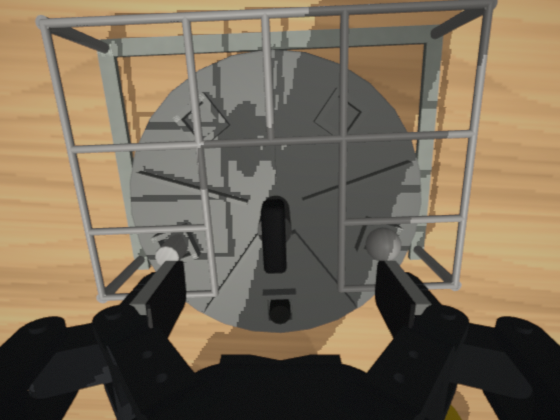

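The knob sits between the pads, at about (275,235), with the ball at (383,243) and the roller at (168,258). A further clockwise turn from here would bring joint 7 near its limit, so I'll first make a half turn the other way.

```bash
python3 -m jog '[{"grip":-1,"slide":[0,0,0],"yaw":-0.149},{"grip":-1,"slide":[0,0,0],"yaw":-0.149},{"grip":-1,"slide":[0,0,0],"yaw":-0.149},{"grip":-1,"slide":[0,0,0],"yaw":-0.149},{"grip":-1,"slide":[0,0,0],"yaw":-0.149},{"grip":-1,"slide":[0,0,0],"yaw":-0.149},{"grip":-1,"slide":[0,0,0],"yaw":-0.149},{"grip":-1,"slide":[0,0,0],"yaw":-0.149}]'
python3 -m jog '[{"grip":-1,"slide":[0,0,0],"yaw":-0.149},{"grip":-1,"slide":[0,0,0],"yaw":-0.149},{"grip":-1,"slide":[0,0,0],"yaw":-0.149},{"grip":-1,"slide":[0,0,0],"yaw":-0.149},{"grip":-1,"slide":[0,0,0],"yaw":-0.149},{"grip":-1,"slide":[0,0,0],"yaw":-0.149},{"grip":-1,"slide":[0,0,0],"yaw":-0.149},{"grip":-1,"slide":[0,0,0],"yaw":-0.149}]'
python3 -m jog '[{"grip":-1,"slide":[0,0,0],"yaw":-0.149},{"grip":-1,"slide":[0,0,0],"yaw":-0.149},{"grip":-1,"slide":[0,0,0],"yaw":-0.149},{"grip":-1,"slide":[0,0,0],"yaw":-0.149},{"grip":-1,"slide":[0,0,1.35],"yaw":-0.149},{"grip":-1,"slide":[0,0,1.35],"yaw":0},{"grip":-1,"slide":[0,0,1.35],"yaw":0},{"grip":-1,"slide":[0,0,1.35],"yaw":0}]'
python3 - <<'E'
from h import *
np.set_printoptions(precision=4,suppress=True)
p,r=tool(); print(p,r.as_euler("xyz",True),manip.get_obs()["joint_pos"])
E
```

```text
clock: 3.9
position: [0.5711, -0.2487, 0.2042]
ee_rot: [0.811, 0.585, 0.0, 0.0]
ft_force: [-0.5, -0.2, -0.4]
grip_width: 1.0
grasp_force: 0.0
clock: 4.7
position: [0.571, -0.2487, 0.2042]
ee_rot: [0.343, 0.939, -0.0, 0.0]
ft_force: [-0.5, 0.1, -0.1]
grip_width: 0.999
grasp_force: 0.0
clock: 5.5
position: [0.5709, -0.2485, 0.1487]
ee_rot: [-0.016, 1.0, -0.0, -0.0]
ft_force: [-0.4, -0.5, -0.4]
grip_width: 1.001
grasp_force: 0.0
[ 0.5709 -0.2485  0.1487] [-179.9942   -0.0196 -178.1464] [ 0.9479  0.595  -0.8164  1.6024  0.4644  1.1488  1.6262]
```

```bash
python3 -m jog '[{"grip":1,"slide":[0,0,0],"yaw":0},{"grip":1,"slide":[0,0,0],"yaw":0},{"grip":1,"slide":[0,0,0],"yaw":0},{"grip":1,"slide":[0,0,0],"yaw":0},{"grip":1,"slide":[0,0,0],"yaw":0},{"grip":1,"slide":[0,0,0],"yaw":0},{"grip":1,"slide":[0,0,0],"yaw":0}]' 30
python3 -m jog '[{"grip":1,"slide":[0,0,0],"yaw":0.14},{"grip":1,"slide":[0,0,0],"yaw":0.14},{"grip":1,"slide":[0,0,0],"yaw":0.14},{"grip":1,"slide":[0,0,0],"yaw":0.14},{"grip":1,"slide":[0,0,0],"yaw":0.14},{"grip":1,"slide":[0,0,0],"yaw":0.14},{"grip":1,"slide":[0,0,0],"yaw":0.14},{"grip":1,"slide":[0,0,0],"yaw":0.14}]'
python3 -m jog '[{"grip":1,"slide":[0,0,0],"yaw":0.135},{"grip":1,"slide":[0,0,0],"yaw":0},{"grip":1,"slide":[0,0,0],"yaw":0}]'
python3 - <<'E'
from h import *
np.set_printoptions(precision=4,suppress=True)
im=manip.camera("top"); cv2.imwrite("pics/t3.png",cv2.resize(im[150:260,310:440],(780,660))[:600])
manip.camera("wrist");K=cal("wrist")
p,r=tool(); print(p,r.as_euler("xyz",True),manip.get_obs()["joint_pos"],-K[1][:3,:3].T@K[1][:3,3])
for t,z in [("foot",.04),("roller",.05),("ball4_center",.048)]:
  for c in("top","wrist"):
    for m in manip.masks_of(t,c)[:2]: print(c,t,round(m["conf"],2),m["centre"],m["region"].sum(),ray(c,m["centre"],z)[:2])
E
```

```text
clock: 6.2
position: [0.5717, -0.245, 0.151]
ee_rot: [-0.019, 1.0, 0.002, 0.0]
ft_force: [-4.8, 10.1, 8.5]
grip_width: 0.224
grasp_force: 29.0
clock: 7.0
position: [0.5718, -0.2448, 0.151]
ee_rot: [0.517, 0.856, 0.002, -0.001]
ft_force: [-5.0, 9.5, 7.6]
grip_width: 0.224
grasp_force: 29.1
clock: 7.3
position: [0.5719, -0.2448, 0.151]
ee_rot: [0.572, 0.82, 0.001, -0.001]
ft_force: [-3.8, 10.3, 7.7]
grip_width: 0.228
grasp_force: 29.3
[ 0.5719 -0.2448  0.151 ] [179.9174  -0.1797 110.2665] [ 0.7817  0.5194 -0.5843  1.6108  0.3074  1.106   0.4727] [ 0.5488 -0.1819  0.2214]
wrist foot 0.81 [275.7, 86.8] 1020 [ 0.5411 -0.1667]
wrist roller 0.87 [428.6, 189.9] 813 [ 0.6385 -0.1882]
top ball4_center 0.55 [377.0, 226.8] 48 [ 0.4776 -0.247 ]
top ball4_center 0.47 [356.7, 191.6] 3008 [ 0.5815 -0.1883]
wrist ball4_center 0.63 [132.2, 202.7] 1782 [ 0.487  -0.2525]
```

The knob came round 72°, and the wrist network puts the ball 85 mm from the axis on the -x side. I'll release and lift.

```bash
python3 -m jog '[{"grip":-0.2,"slide":[0,0,0],"yaw":0},{"grip":-0.2,"slide":[0,0,0],"yaw":0},{"grip":-0.2,"slide":[0,0,0],"yaw":0},{"grip":-0.2,"slide":[0,0,-3],"yaw":0},{"grip":-0.2,"slide":[0,0,-3],"yaw":0},{"grip":-0.2,"slide":[0,0,0],"yaw":0.14},{"grip":-0.2,"slide":[0,0,0],"yaw":0},{"grip":-0.2,"slide":[0,0,0],"yaw":0}]'
python3 - <<'E'
from h import *
np.set_printoptions(precision=4,suppress=True)
im=manip.camera("wrist");K=cal("wrist");cv2.imwrite("pics/w3.png",im)
p,r=tool(); print(p,r.as_euler("xyz",True))
for t,z in [("ball4_center",.048)]:
    for m in manip.masks_of(t,"wrist")[:3]: 
        q=ray("wrist",m["centre"],z,K); print(t,round(m["conf"],2),m["centre"],m["region"].sum(),q[:2],r.inv().apply(q-p)*100)
E
```

```text
clock: 8.5
position: [0.5708, -0.2485, 0.2093]
ee_rot: [0.627, 0.779, -0.0, -0.0]
ft_force: [-0.5, 0.2, -0.5]
grip_width: 0.605
grasp_force: 0.0
[ 0.5707 -0.2484  0.2091] [-179.932    -0.0265  102.2715]
ball4_center 0.61 [170.0, 193.3] 998 [ 0.4884 -0.252 ] [ 1.3935 -8.1013 16.1201]
```

View pics/w3.png

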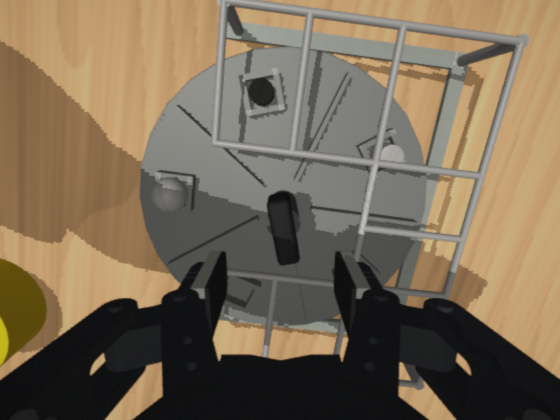

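The ball is in the open slot at (171,194), with the foot at (262,92) and the roller at (392,155), both standing in their cups. Now I'll fetch the ball, keeping the fingertips above the cup's rim.

```bash
python3 -m jog '[{"grip":-0.2,"slide":[0.7,-4.1,0],"yaw":0},{"grip":-0.2,"slide":[0.7,-4.1,0],"yaw":0},{"grip":-0.2,"slide":[0,0,2.5],"yaw":0},{"grip":-0.2,"slide":[0,0,2.5],"yaw":0},{"grip":-0.2,"slide":[0,0,2.5],"yaw":0},{"grip":-0.2,"slide":[0,0,2],"yaw":0},{"grip":-0.2,"slide":[0,0,0],"yaw":0},{"grip":-0.2,"slide":[0,0,0],"yaw":0}]'
python3 -m jog '[{"grip":1,"slide":[0,0,0],"yaw":0},{"grip":1,"slide":[0,0,0],"yaw":0},{"grip":1,"slide":[0,0,0],"yaw":0},{"grip":1,"slide":[0,0,0],"yaw":0},{"grip":1,"slide":[0,0,0],"yaw":0}]' 40
```

```text
clock: 9.4
position: [0.4881, -0.2517, 0.115]
ee_rot: [0.628, 0.778, 0.0, -0.0]
ft_force: [0.4, 0.7, 0.5]
grip_width: 0.596
grasp_force: 0.0
clock: 9.9
position: [0.4881, -0.2521, 0.1153]
ee_rot: [0.629, 0.778, -0.0, 0.0]
ft_force: [-1.1, -1.2, 2.9]
grip_width: 0.273
grasp_force: 39.2
```

The opening of 23 mm suggests the pads sit above the ball's equator, so I'll reopen, go 6 mm lower and grip again.

```bash
python3 -m jog '[{"grip":-0.2,"slide":[0,0,0],"yaw":0},{"grip":-0.2,"slide":[0,0,0],"yaw":0},{"grip":-0.2,"slide":[0,0,0.6],"yaw":0},{"grip":1,"slide":[0,0,0],"yaw":0},{"grip":1,"slide":[0,0,0],"yaw":0},{"grip":1,"slide":[0,0,0],"yaw":0},{"grip":1,"slide":[0,0,0],"yaw":0},{"grip":1,"slide":[0,0,0],"yaw":0}]' 40
python3 - <<'E'
from h import *
im=manip.camera("wrist");K=cal("wrist");cv2.imwrite("pics/w4.png",im)
p,r=tool()
for m in manip.masks_of("ball4_center","wrist")[:3]: print(m["conf"],m["centre"],m["region"].sum())
print(p,[proj("wrist",p+r.apply([0,0,z]),K) for z in (.054,.066,.073)])
E
```

```text
clock: 10.7
position: [0.4874, -0.2528, 0.1087]
ee_rot: [0.629, 0.777, -0.001, -0.0]
ft_force: [-2.9, -4.9, 0.1]
grip_width: 0.322
grasp_force: 38.1
0.94 [280.2, 276.3] 2604
0.38 [429.4, 187.3] 85346
[ 0.48735612 -0.25275873  0.10869678] [array([278.42467128, 280.73264393]), array([278.53798759, 268.21305289]), array([278.59634984, 261.76498378])]
```

View pics/w4.png

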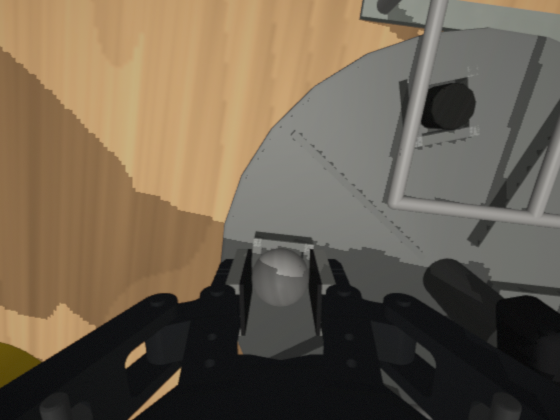

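The ball is held between the pads at (280,276), with the opening at 27 mm. I'll lift it and carry it towards the feeder.

```bash
python3 -m jog '[{"grip":1,"slide":[0,0,-3],"yaw":0},{"grip":1,"slide":[0,0,-3.5],"yaw":0},{"grip":1,"slide":[0,0,-3.5],"yaw":0},{"grip":1,"slide":[2,0.7,-2],"yaw":0},{"grip":1,"slide":[3.5,1.1,0],"yaw":0},{"grip":1,"slide":[4,1.3,0],"yaw":0},{"grip":1,"slide":[4,1.3,0],"yaw":0},{"grip":1,"slide":[4,1.3,0],"yaw":0}]'
python3 -m jog '[{"grip":1,"slide":[4,1.3,0],"yaw":0},{"grip":1,"slide":[4,1.3,0],"yaw":0},{"grip":1,"slide":[2.5,1,0],"yaw":0},{"grip":1,"slide":[0,0,0],"yaw":0},{"grip":1,"slide":[0,0,0],"yaw":0},{"grip":1,"slide":[0,0,0],"yaw":0}]'
python3 - <<'E'
from h import *
np.set_printoptions(precision=4,suppress=True)
im=manip.camera("wrist");K=cal("wrist");cv2.imwrite("pics/w5.png",im)
p,r=tool();print(p,r.as_euler("xyz",True),manip.get_obs()["joint_pos"])
for t in("tray_handle","ball1_center"):
  for m in manip.masks_of(t,"wrist")[:5]: print(t,m["conf"],m["centre"],m["region"].sum(),ray("wrist",m["centre"],.058,K)[:2])
E
```

```text
clock: 11.6
position: [0.5072, -0.0666, 0.2291]
ee_rot: [0.628, 0.778, 0.0, 0.0]
ft_force: [1.1, -1.1, 0.2]
grip_width: 0.273
grasp_force: 39.2
clock: 12.2
position: [0.5203, 0.0405, 0.2288]
ee_rot: [0.629, 0.777, -0.0, 0.0]
ft_force: [0.2, -0.2, -0.6]
grip_width: 0.271
grasp_force: 39.3
[0.5204 0.0403 0.2288] [-179.9867    0.0195  101.9919] [ 0.5365  0.2513 -0.7897  1.7952  0.193   1.1745 -0.1033]
tray_handle 0.83 [331.4, 79.7] 44877 [0.5369 0.1396]
ball1_center 0.83 [231.0, 125.8] 912 [0.473  0.0939]
```

View pics/w5.png

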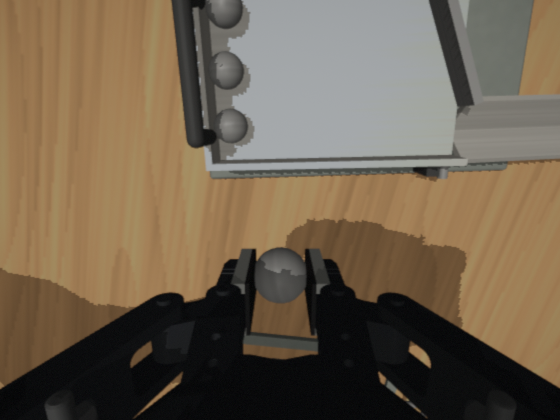

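The ball is still held at (280,276). The handle bar runs from (182,0) to its end at (197,143), three balls lie at (225,10), (228,70) and (231,126), and the right wall's top edge runs from (212,165) to (462,160).

```bash
python3 - <<'E'
from h import *
np.set_printoptions(precision=4,suppress=True)
K=cal("wrist");P=lambda u,z:ray("wrist",u,z,K)
e=P((197,138),.082);e2=P((183,0),.082);a=P((215,164),.059);b=P((460,161),.071)
print("handle end",e,e2,"wall",a,b)
d=(b-a)[:2];th=np.arctan2(d[1],d[0]);print("feeder yaw from wall",np.degrees(th),"from bar",np.degrees(np.arctan2(*(e2-e)[1::-1]))-90)
print("top bar ends",ray("top",(233,240.5),.085),ray("top",(266,234.5),.085))
for t in [th,np.arctan2(*(e2-e)[1::-1])-np.pi/2]:
    x=np.array([np.cos(t),np.sin(t)]);y=np.array([-x[1],x[0]])
    h=e[:2]+y*.045; print("handle",h,"drop",h+x*.072,"wall-end y dist",(h-a[:2])@y,"hinge",h+x*.19)
p,r=tool();
E
```

```text
handle end [0.4557 0.0827 0.082 ] [0.4363 0.1608 0.082 ] wall [0.4661 0.0641 0.059 ] [0.6385 0.1047 0.071 ]
feeder yaw from wall 13.24978949810611 from bar 13.900707271524865
top bar ends [0.434  0.1711 0.085 ] [0.4516 0.0769 0.085 ]
handle [0.4453 0.1265] drop [0.5154 0.143 ] wall-end y dist 0.0655392618193786 hinge [0.6303 0.1701]
handle [0.4448 0.1264] drop [0.5147 0.1437] wall-end y dist 0.06560482290327521 hinge [0.6293 0.1721]
```

```bash
python3 -m jog '[{"grip":1,"slide":[3.4,1.05,0],"yaw":-0.026},{"grip":1,"slide":[3.4,1.05,0],"yaw":0},{"grip":1,"slide":[3.4,1.0,0],"yaw":0},{"grip":1,"slide":[0,0,3.5],"yaw":0},{"grip":1,"slide":[0,0,3.5],"yaw":0},{"grip":1,"slide":[0,0,2.5],"yaw":0},{"grip":1,"slide":[0,0,1.2],"yaw":0},{"grip":1,"slide":[0,0,0],"yaw":0}]'
python3 -m jog '[{"grip":1,"slide":[0,0,0],"yaw":0},{"grip":1,"slide":[0,0,0.6],"yaw":0},{"grip":1,"slide":[0,0,0],"yaw":0},{"grip":1,"slide":[0,0,0],"yaw":0}]'
python3 - <<'E'
from h import *
np.set_printoptions(precision=4,suppress=True)
im=manip.camera("wrist");cv2.imwrite("pics/w6.png",im)
p,r=tool();print(p,r.as_euler("xyz",True))
E
```

```text
clock: 13.15
position: [0.5269, 0.1471, 0.1207]
ee_rot: [0.619, 0.786, -0.001, -0.001]
ft_force: [0.3, 0.9, -0.8]
grip_width: 0.27
grasp_force: 39.3
clock: 13.55
position: [0.5281, 0.1479, 0.1168]
ee_rot: [0.619, 0.786, 0.001, 0.001]
ft_force: [0.4, -0.5, 3.7]
grip_width: 0.278
grasp_force: 39.7
[0.5281 0.1479 0.1168] [179.9      0.0208 103.5731]
```

View pics/w6.png

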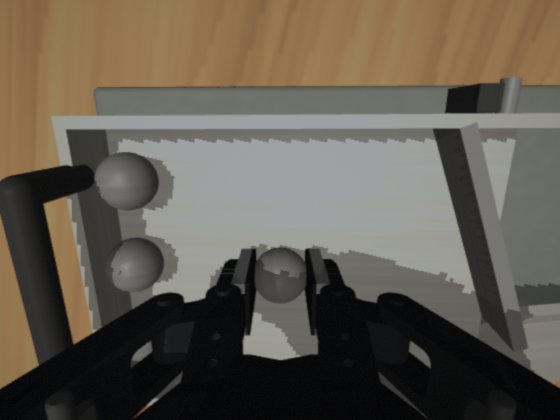

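The ball touches the tray floor at (280,275), clear of the other balls at (127,182) and (135,265). I'll release it.

```bash
python3 -m jog '[{"grip":0.0,"slide":[0,0,0],"yaw":0},{"grip":0.0,"slide":[0,0,0],"yaw":0},{"grip":0.0,"slide":[0,0,0],"yaw":0},{"grip":0.0,"slide":[0,0,-2],"yaw":0},{"grip":0.0,"slide":[0,0,-3],"yaw":0},{"grip":0.0,"slide":[0,-3.5,-3],"yaw":0},{"grip":0.0,"slide":[-1,-3,-1],"yaw":0},{"grip":0.0,"slide":[-1,0,0],"yaw":0}]' 20
python3 -m jog '[{"grip":0.0,"slide":[0,0,0],"yaw":0},{"grip":0.0,"slide":[0,0,0],"yaw":0},{"grip":0.0,"slide":[0,0,0],"yaw":0}]'
python3 - <<'E'
from h import *
np.set_printoptions(precision=4,suppress=True)
im=manip.camera("wrist");cv2.imwrite("pics/w7.png",im);K=cal("wrist")
p,r=tool();print(p,r.as_euler("xyz",True),manip.get_obs()["clock"])
for m in manip.masks_of("ball1_center","wrist")[:6]: print(m["conf"],m["centre"],m["region"].sum(),ray("wrist",m["centre"],.05,K)[:2])
E
```

```text
clock: 14.4
position: [0.4671, 0.1128, 0.2072]
ee_rot: [0.618, 0.786, -0.0, 0.001]
ft_force: [0.5, -0.3, -0.9]
grip_width: 0.502
grasp_force: 0.0
clock: 14.7
position: [0.4692, 0.1137, 0.2054]
ee_rot: [0.618, 0.786, 0.0, -0.001]
ft_force: [-0.2, 0.6, 0.1]
grip_width: 0.498
grasp_force: 0.0
[0.4692 0.1138 0.2054] [-179.9602   -0.068   103.6257] 14.75
0.85 [274.0, 236.1] 899 [0.4694 0.0958]
0.43 [277.1, 130.3] 1135 [0.4536 0.1716]
```

View pics/w7.png

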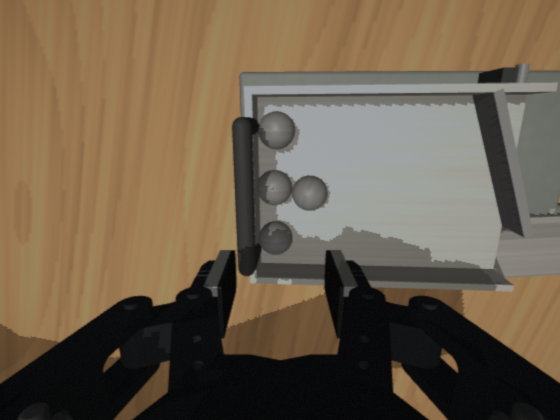

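All four balls lie in the tray: (277,130), (274,187), (309,192) and (275,238). The bar runs from (243,122) to (248,270).

```bash
python3 - <<'E'
from h import *
np.set_printoptions(precision=4,suppress=True)
K=cal("wrist");p,r=tool()
for z in(.082,.088):
    a,b=ray("wrist",(242,124),z,K),ray("wrist",(248,268),z,K);c=(a+b)/2;print(a,b,c,np.linalg.norm(a-b),np.degrees(np.arctan2(*(a-b)[1::-1]))-90,r.inv().apply(c-p)*100)
print(manip.get_obs()["joint_pos"])
E
```

```text
[0.4327 0.1713 0.082 ] [0.4556 0.0816 0.082 ] [0.4442 0.1264 0.082 ] 0.09256247001609724 14.284110662498719 [ 1.8035 -2.1199 12.3509]
[0.4334 0.1715 0.088 ] [0.4555 0.0846 0.088 ] [0.4445 0.1281 0.088 ] 0.08969522199564738 14.284110662498705 [ 1.9561 -2.0527 11.751 ]
[ 0.4716  0.1948 -0.8656  1.9121  0.1642  1.1082 -0.2206]
```

```bash
python3 -m jog '[{"grip":0,"slide":[1.9,-2.1,0],"yaw":-0.01},{"grip":0,"slide":[0,0,2.5],"yaw":0},{"grip":0,"slide":[0,0,2.5],"yaw":0},{"grip":0,"slide":[0,0,1.6],"yaw":0},{"grip":0,"slide":[0,0,0],"yaw":0},{"grip":0,"slide":[0,0,0],"yaw":0}]' 20
python3 -m jog '[{"grip":1,"slide":[0,0,0],"yaw":0},{"grip":1,"slide":[0,0,0],"yaw":0},{"grip":1,"slide":[0,0,0],"yaw":0},{"grip":1,"slide":[0,0,0],"yaw":0},{"grip":1,"slide":[0,0,0],"yaw":0},{"grip":1,"slide":[0,0,0],"yaw":0}]' 20
```

```text
clock: 15.4
position: [0.4442, 0.1272, 0.1401]
ee_rot: [0.614, 0.789, 0.0, -0.0]
ft_force: [-0.0, 0.4, 0.1]
grip_width: 0.502
grasp_force: 0.0
clock: 16.0
position: [0.4432, 0.1264, 0.1402]
ee_rot: [0.615, 0.789, -0.001, -0.0]
ft_force: [-7.0, -1.3, 5.9]
grip_width: 0.129
grasp_force: 22.0
```

```bash
python3 -m jog '[{"grip":1,"slide":[0,0.08,-0.34],"yaw":0},{"grip":1,"slide":[0,0.08,-0.34],"yaw":0},{"grip":1,"slide":[0,0.08,-0.34],"yaw":0},{"grip":1,"slide":[0,0.08,-0.34],"yaw":0},{"grip":1,"slide":[0,0.12,-0.38],"yaw":0},{"grip":1,"slide":[0,0.12,-0.38],"yaw":0},{"grip":1,"slide":[0,0.12,-0.38],"yaw":0},{"grip":1,"slide":[0,0.12,-0.38],"yaw":0}]'
python3 -m jog '[{"grip":1,"slide":[0,0.17,-0.39],"yaw":0},{"grip":1,"slide":[0,0.17,-0.39],"yaw":0},{"grip":1,"slide":[0,0.17,-0.39],"yaw":0},{"grip":1,"slide":[0,0.17,-0.39],"yaw":0},{"grip":1,"slide":[0,0.17,-0.39],"yaw":0},{"grip":1,"slide":[0,0.17,-0.39],"yaw":0},{"grip":1,"slide":[0,0.17,-0.39],"yaw":0},{"grip":1,"slide":[0,0,0],"yaw":0}]'
python3 -m jog '[{"grip":1,"slide":[0,0,0],"yaw":0},{"grip":1,"slide":[0,0,0],"yaw":0},{"grip":1,"slide":[0,0,0],"yaw":0},{"grip":1,"slide":[0,0,0],"yaw":0},{"grip":1,"slide":[0,0,0],"yaw":0},{"grip":1,"slide":[0,0,0],"yaw":0},{"grip":1,"slide":[0,0,0],"yaw":0},{"grip":1,"slide":[0,0,0],"yaw":0}]'
python3 - <<'E'
from h import *
im=manip.camera("wrist");cv2.imwrite("pics/w8.png",im)
s=manip.camera("scene");s=cv2.resize(s[150:270,240:400],(560,420),interpolation=cv2.INTER_CUBIC)
cv2.imwrite("pics/c8.png",cv2.resize(np.hstack([im[:300],s[:300]]),(800,214)))
for c in("wrist","scene"):
  for m in manip.masks_of("ball1_center",c)[:6]: print(c,m["conf"],m["centre"],m["region"].sum())
E
```

```text
clock: 16.8
position: [0.4505, 0.1282, 0.1684]
ee_rot: [0.615, 0.789, -0.002, -0.001]
ft_force: [-6.5, -1.1, -2.8]
grip_width: 0.127
grasp_force: 20.9
clock: 17.6
position: [0.462, 0.1311, 0.1961]
ee_rot: [0.615, 0.789, -0.002, -0.001]
ft_force: [-10.3, -2.5, 3.3]
grip_width: 0.127
grasp_force: 21.3
clock: 18.4
position: [0.4619, 0.131, 0.1959]
ee_rot: [0.615, 0.789, -0.002, -0.001]
ft_force: [-11.3, -3.0, 4.1]
grip_width: 0.131
grasp_force: 21.3
scene 0.38 [374.5, 234.0] 76
```

View pics/c8.png

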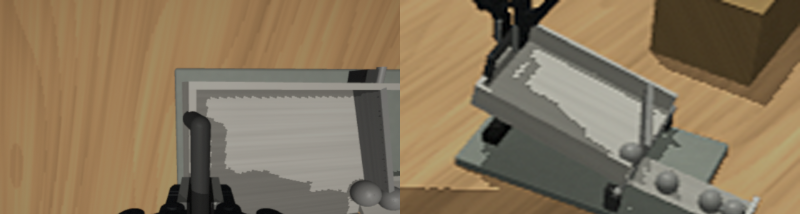

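The tray is tipped. The scene half shows balls in the groove at about crop (668,182), (710,198) and (737,206), with the last one at the mouth at (630,152). I'll let it settle, then measure by network and projection.

```bash
python3 -m jog '[{"grip":1,"slide":[0,0,0],"yaw":0},{"grip":1,"slide":[0,0,0],"yaw":0},{"grip":1,"slide":[0,0,0],"yaw":0},{"grip":1,"slide":[0,0,0],"yaw":0},{"grip":1,"slide":[0,0,0],"yaw":0},{"grip":1,"slide":[0,0,0],"yaw":0},{"grip":1,"slide":[0,0,0],"yaw":0},{"grip":1,"slide":[0,0,0],"yaw":0}]'
python3 - <<'E'
from h import *
np.set_printoptions(precision=1,suppress=True)
a=cv2.imread("pics/w8.png");b=manip.camera("wrist");cv2.imwrite("pics/w9.png",b)
d=cv2.absdiff(a,b).max(2);ys,xs=np.where(d>30);print("wrist diff",len(xs),xs.mean() if len(xs) else 0,ys.mean() if len(ys) else 0)
s=manip.camera("scene");cv2.imwrite("pics/s9.png",s);manip.camera("top")
for c in("wrist","scene","top"):
  for t in("ball1_center","ball4_center"):
    for m in manip.masks_of(t,c)[:6]: print(c,t,round(m["conf"],2),m["centre"],m["region"].sum())
t=np.radians(13.8);x=np.array([np.cos(t),np.sin(t),0]);y=np.array([-x[1],x[0],0])
H=np.array([.63,.172,.045])
for fx in(-.03,0,.03,.056,.082,.108,.134): print(fx,proj("scene",H+x*fx-y*.047+[0,0,.008-.12*fx]),proj("wrist",H+x*fx-y*.047+[0,0,.008-.12*fx]))
g=cv2.cvtColor(s,cv2.COLOR_BGR2GRAY)[200:245:3,320:388:3]
for r_ in g: print(' '.join(f"{v:3d}" for v in r_))
E
```

```text
clock: 19.4
position: [0.4619, 0.131, 0.1959]
ee_rot: [0.615, 0.789, -0.002, -0.001]
ft_force: [-11.6, -3.3, 3.9]
grip_width: 0.127
grasp_force: 21.3
wrist diff 942 509.39065817409767 272.3874734607219
scene ball1_center 0.57 [372.5, 233.6] 78
scene ball1_center 0.34 [311.8, 190.7] 2934
scene ball4_center 0.61 [309.9, 190.8] 2921
scene ball4_center 0.43 [363.1, 230.4] 77
top ball1_center 0.36 [239.6, 138.5] 59
top ball4_center 0.47 [244.5, 143.4] 54
top ball4_center 0.46 [242.7, 180.6] 3354
-0.03 [323.3 211.2] [475.8 283.4]
0 [333.5 215.7] [513.6 281.3]
0.03 [343.9 220.2] [550.3 279.3]
0.056 [352.9 224.1] [581.2 277.6]
0.082 [362.1 228.1] [611.4 275.9]
0.108 [371.4 232.2] [640.9 274.2]
0.134 [380.8 236.3] [669.7 272.6]
174 175 173 170 171 157 120 158 120  10 153 141 154 143 143 149 153 149 143 151 144 141 133
173 170 174 175 173 155 124 163  76  86 116 128 131 137 150 153 147 151 151 143 138 132 154
174 170 173 171 175 149 128  70  84  83 116 131 130 130 127 130 144 150 139 134 142 156 156
114 178 171 171 172 137  56  85  81 119 136 131 131 128 127 127 128 118 143 148 154 156 153
 86
[... 308 characters left out ...]
 125  97 154 157 133 129  79 151 152 157 159 160 155 156
 83  38  46  75  76 159 153 116  77  81  73 132 136 137 157 160 157 157 156 159 155 157 154
 84  21 112  74  80  79  85 165 113  79  85  96  99  72 132 132 142 154 156 154 157 153 146
 86  26  25  84  79  80  81  79  69 157 164  49  52  83 109 112  92 130 132 155 146 149 147
 89  24  18  81 111  78  80  80  80  78  76 126 167 123  61  65  93 118 125 116 189 138 143
 74  53  63  82  78  77  77  79  80  79  80  80  75  79 172 149  96  78  82 135 138 144 152
 93 101 104  59  51  77 132  76  77  79  80  80  80  78  76  58 164 115  80 195 135 152 154
100  97 157 138 163  98  51  48  92 131 107  59  82  81  79  36  30  69 139  71  95 159 152
```

```bash
python3 -m jog '[{"grip":1,"slide":[0,-0.3,0.68],"yaw":0},{"grip":1,"slide":[0,-0.3,0.68],"yaw":0},{"grip":1,"slide":[0,-0.3,0.68],"yaw":0},{"grip":1,"slide":[0,-0.3,0.68],"yaw":0},{"grip":1,"slide":[0,-0.2,0.72],"yaw":0},{"grip":1,"slide":[0,-0.2,0.72],"yaw":0},{"grip":1,"slide":[0,-0.2,0.72],"yaw":0},{"grip":1,"slide":[0,-0.2,0.72],"yaw":0}]'
python3 -m jog '[{"grip":1,"slide":[0,0,0],"yaw":0},{"grip":1,"slide":[0,0,0],"yaw":0},{"grip":0.2,"slide":[0,0,0],"yaw":0},{"grip":0.2,"slide":[0,0,0],"yaw":0},{"grip":0.2,"slide":[0,0,0],"yaw":0},{"grip":0.2,"slide":[0,0,-3],"yaw":0},{"grip":0.2,"slide":[0,0,-4],"yaw":0},{"grip":0.2,"slide":[0,0,-4],"yaw":0}]'
python3 -m jog '[{"grip":0.2,"slide":[-2,3,-2],"yaw":0},{"grip":0.2,"slide":[-2,4,0],"yaw":0},{"grip":0.2,"slide":[-2,4,0],"yaw":0},{"grip":0.2,"slide":[-2,4,0],"yaw":0},{"grip":0.2,"slide":[-2,2,0],"yaw":0},{"grip":0.2,"slide":[0,0,0],"yaw":0},{"grip":0.2,"slide":[0,0,0],"yaw":0},{"grip":0.2,"slide":[0,0,0],"yaw":0}]'
python3 - <<'E'
from h import *
np.set_printoptions(precision=4,suppress=True)
b=manip.camera("wrist");cv2.imwrite("pics/w10.png",b);K=cal("wrist");manip.camera("scene")
t=np.radians(13.8);x=np.array([np.cos(t),np.sin(t)]);y=np.array([-x[1],x[0]]);H=np.array([.63,.172])
print(tool()[0])
for c in("wrist","scene"):
  for t in("ball1_center","tray_handle","groove"):
    try: M=manip.masks_of(t,c)
    except Exception as e: print(e);continue
    for m in M[:6]:
      q=ray(c,m["centre"],.046,K if c=="wrist" else None)[:2]-H; print(c,t,round(m["conf"],2),m["centre"],m["region"].sum(),"feeder",q@x,q@y)
g=cv2.cvtColor(b,cv2.COLOR_BGR2GRAY)
cs=cv2.HoughCircles(cv2.medianBlur(g,3),cv2.HOUGH_GRADIENT,1,15,param1=100,param2=15,minRadius=12,maxRadius=28)
for c in (cs[0] if cs is not None else [])[:14]:
    q=ray("wrist",c[:2],.046,K)[:2]-H; print(c,"feeder",q@x,q@y)
E
```

```text
clock: 20.65
position: [0.4432, 0.1264, 0.1397]
ee_rot: [0.615, 0.789, -0.001, -0.0]
ft_force: [-4.1, -0.4, 13.1]
grip_width: 0.131
grasp_force: 23.2
clock: 21.45
position: [0.4439, 0.1268, 0.2515]
ee_rot: [0.614, 0.789, 0.0, -0.0]
ft_force: [0.7, -0.1, 1.0]
grip_width: 0.401
grasp_force: 0.0
clock: 22.25
position: [0.6328, 0.072, 0.2703]
ee_rot: [0.614, 0.789, 0.0, 0.0]
ft_force: [-1.0, -0.1, 0.2]
grip_width: 0.4
grasp_force: 0.0
[0.6328 0.0719 0.2705]
wrist ball1_center 0.8 [427.5, 137.7] 628 feeder 0.1122955617227729 -0.045924927726692
wrist tray_handle 0.68 [176.2, 78.9] 41572 feeder -0.11045892261681292 0.001684387076499116
wrist tray_handle 0.17 [400.1, 137.5] 628 feeder 0.08753431928233764 -0.04594736302886657
wrist groove 0.86 [219.6, 83.2] 56884 feeder -0.07331184134867698 -0.0014658152504677983
scene ball1_center 0.66 [372.8, 231.4] 82 feeder 0.11165926805896233 -0.048812701951948555
scene tray_handle 0.58 [307.0, 195.5] 2837 feeder -0.10261810087738231 0.005752633428695259
scene groove 0.77 [316.9, 208.7] 5164 feeder -0.05411861293702955 -0.03392894361345367
scene groove 0.7 [225.3, 259.6] 43 feeder -0.1735715041935247 -0.3139333032610693
[399.5 138.5  14.7] feeder 0.08709004656857515 -0.04683345637637081
[372.5 138.5  15.2] feeder 0.06269781553704837 -0.047029251596944405
[346.5 139.5  16.5] feeder 0.039270634487934976 -0.048101148150625835
[424.5 142.5  25.2] feeder 0.11014658812301956 -0.05019362792521354
[140.5 365.5  22.9] feeder -0.1742488582539802 -0.29623406071703373
```

The network and circle fit agree: four balls in single file at columns 346, 372, 400 and 427, all within a few mm of the groove line. The handle is back at its resting height and the gripper is clear.

```bash
python3 -c "
from workcell import manip
print(manip.hand_in())"
```

```text
the job is handed in; nothing more can be done
None
```

I handed the job in at about 22 s: all four balls measured in single file in the V-groove, the tray lowered, and the tape and carton untouched; the roller and foot stood upright when last seen, just after the turn. No verdict came back.

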